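# Load a movement cartridge through the player's dust flap

### The job

Pick up the loose metal movement cartridge by its upright fin, set it nose first in the open tray of the test player and push it through the sprung dust flap until its nose meets the sprung drive coupling that is hidden under the hood. Press it gently but firmly against the coupling, with about 10 newtons for half a second (the coupling is spoiled at 18), then let go and leave it lying inside with the flap shut behind it. Leave the bell, mallet, gear puller, lid and jar where they are.

Things in the scene. Friction and masses are not known exactly. Their poses are not given: they have to be found in the camera images.
- cart_mid (a point): Centre of the movement cartridge, a loose upright aluminium block with a fin on top, 0.2 to 0.45 kg. x: towards the nose, y: across, z: up. 80 long (x), 40 wide, 60 mm tall overall; this point is 40 mm from nose and tail faces and 30 mm above the underside. The block alone is 26 mm tall; its last 10 mm at the nose are stepped in to 32 mm width. It starts on the table.
- cart_fin (a point): Centre of the cartridge's upright steel fin, the part to grip: 12 mm thick across the cartridge, 26 mm long, from 26 to 60 mm above the underside; this point is 43 mm above the underside and 20 mm behind the cartridge's centre (towards the tail). Same axes as cart_mid.
- gate (a point): Middle of the test player's doorway, on the track's floor (8 mm above the table), in the plane of the shut flap. x: along the track inwards (the way to push), y: left, z: up. The player is fixed. Measured from here along x: open tray from -95 to 0 mm, chamber from 0 to 124 mm, hood from 124 to 205 mm.
- tray (a point): Middle of the open tray's floor, 47 mm before the doorway, same axes as gate: the cartridge fits here, nose towards the flap, lying on the floor. Side rails stand 14 mm above the floor, 59 mm apart at the mouth, narrowing to 48 mm at the doorway.
- chamber (a point): Middle of the chamber's floor, 62 mm past the doorway, same axes as gate. 45 mm wide inside, with a wider pocket for the open flap on the +y side of its first 50 mm. Lips 29 to 32 mm above the floor run along both sides, leaving a 32 mm slot: the cartridge enters only from the tray, while its fin and fingertips held 35 mm or more above the floor pass over the lips.
- flap (a joint): Brass flap across the doorway, 46 mm wide, 24 mm tall, hinged on a vertical pin 25.5 mm to the +y side of the track's middle. 0 = shut; grows to 1.55 rad as it swings inwards. A spring shuts it; the cartridge's nose needs roughly 4 N to open it, and it then drags lightly on the cartridge's side. It shuts once the tail is more than 46 mm past the doorway.
- drive: Hood over the track's far end; origin 8 mm below gate, same axes. Top 35 mm above the track's floor. Inside is a flat sprung drive coupling at a hidden depth: its face is anywhere from 134 to 152 mm past the doorway, to be found by feel. It yields by about 1 mm for each 3 N, over 12 mm at most, and pushes the cartridge back when let go; the track's friction can take up to 5 N of a push.
- bell_mid (a point): nickel silver bell on a round wooden foot with a thin striker arm, 68 mm wide, 56 mm tall (bystander); point half-way up
- mallet_mid (a point): boxwood mallet lying flat, 180 mm long (bystander); point near its head, 18 mm up
- puller_mid (a point): two-jaw steel gear puller lying flat, 140 x 80 x 20 mm (bystander); point at its middle
- lid_mid (a point): cracked amber celluloid case lid lying like a shallow tray, 110 x 80 x 18 mm (bystander); point at its centre
- jar_mid (a point): small glass jar with a steel cap, 48 mm wide, 60 mm tall (bystander); point half-way up
Things that resemble listed ones, but are neither listed nor needed, are in the scene too. Leave any blue or pink look-alike of the part that bears cart_mid alone.

How it is judged:
On the way, in this order (a step that is already met when the one before it is completed fails the run):
1. the cartridge, lying level in the track, pushes the flap open nose first (value of joint flap above 0.6 rad and x of cart_mid in the frame of gate between -0.04 and 0.06 m and z of cart_mid in the frame of gate below 0.045 m and angle between the x axis of cart_mid and the x axis of gate, either way round below 0.25 rad), for 0.05 s.
2. the cartridge is pressed against the coupling with more than 4 N (contact force between cart and drive above 4 N and x of cart_mid in the frame of gate above 0.085 m and x of cart_fin in the frame of gate below 0.102 m), for 0.3 s.
At the end, for the whole second after the job is handed in: The cartridge lies level (within 0.08 rad) on the track's floor inside the player, its centre 87 to 120 mm past the doorway and within 8 mm of the track's middle, nose inwards (the fin's centre less than 102 mm past the doorway), at rest, with the flap shut behind it (below 0.1 rad) (value of joint flap below 0.1 rad and x of cart_mid in the frame of gate between 0.087 and 0.12 m and x of cart_fin in the frame of gate below 0.102 m and y of cart_mid in the frame of gate between -0.008 and 0.008 m and z of cart_mid in the frame of gate below 0.034 m and angle between cart_mid's own z axis and vertical below 0.08 rad and linear speed of cart below 0.01 m/s); the robot touches nothing.
It fails at once if the coupling is pressed with more than 18 N (contact force between cart and drive above 18 N).
It fails at once if the bell, mallet, gear puller, lid or jar is moved by more than 30 mm (distance of any of bell_mid, mallet_mid, puller_mid, lid_mid, jar_mid from where it was at the start of the episode above 0.03 m).
It also fails if it takes over 58 s, if anything falls off the work surface, if the arm or the gripper's body presses on something with over 40 N, if the wrist force passes 120 N, or if a joint passes its speed limit or range.

### The arm

A 6-joint arm with a two-finger parallel gripper is mounted at the origin on the work surface. World frame = base frame: x ahead of the robot, y to its left, z up, the work surface at z = 0. Lengths are in m, angles in rad, forces in N, time in s.
With the tool pointing down it reaches from about 0.3 to 0.775 m from the base axis. Payload 14.6 kg.
Tool frame: the origin (TCP) lies on the front face of the gripper's body, between the roots of the fingers; the fingertips stand 97 mm ahead of it and the grasp point (between the pads) lies 78 mm ahead of it; y points along the fingers, x is the direction in which the jaws open and shut, and the axes are right-handed (so a half turn about y gives the same grasp; the last joint's range is limited). The gripper opens to 94 mm and grips with 3 to 60 N. Pads are 16 mm wide; open, the fingers measure 119 mm over their backs; the gripper's body (75 mm by 177 mm) begins 78 mm behind the grasp point.
Start: joints at [-1.395, 0.3, 1.521, -0, 1.321, -0.067], TCP at [0.132, -0.534, 0.303] pointing down, gripper open.
Joint ranges: [-3.03, 3.03], [-0.79, 2.21], [0.23, 2.52], [-1.04, 4.18], [0, 3.07], [-2.55, 2.55]. Speed limits (rad/s): [2.22, 2.22, 2.57, 3.14, 3.14, 3.14].

### API

Orientations are given as a unit quaternion [x, y, z, w].
In Python, from station import * gives the robot as it stands.
- The arm moves only by the tool servo_tool, never from a script. Its argument "steps" is a list of rows, each a list of 7 numbers: the shift along the tool's x, y, z in mm, then the turn, a rotation vector about the tool's x, y, z in degrees, then the gripper command: -1 is shut, 1 is fully open, values between are in proportion. In form: [[tx, ty, tz, ax, ay, az, grip], ...]. A call has 1 to 5 rows; each row shifts and turns the pose as measured when the row begins, along the tool's axes as they then stand; what a row does not reach is not made up. A row lasts 1/8 s, in which the tool goes at most 62.5 mm and 10.7 degrees, less where a joint would pass 70% of its speed; a pose out of reach is approached as far as the arm can. A call is refused whole if a number of a shift passes 62.5 or a number of a turn 10.7, either way. A call with a gripper value outside its range is refused whole. The fingers move at their own pace and stop on an object; the grip force is fixed at half the most. Time passes only in rows, so rows that do not move let the fingers close. It gives the time, the measured TCP pose, the force and the opening at its end, in the units of the state.
- get_state(): the state, without advancing time (a new reading comes with each control period).
- get_image(name): name is "side" or "top"; returns a dict with "image" (480x640x3 uint8, blue, green, red), "K" (3x3 intrinsics, pixels), "origin" and "attitude" of the camera in the world. Camera axes: x right, y up, looking along -z (the intrinsics and any distortion apply to the point x, -y, -z); pixel columns grow to the right and rows downward; lengths in m; the calibration is good to about 2 mm. A picture is of the moment at which its call begins. There is no depth.
- sign_off(): hands the job in, once; it reports no verdict.
Trained networks look in a picture, given as the dict that the camera call returned (one of the last four; its "shot" number tells which), for a name from the list of things; names that differ only in an ending like _2 or _b are one class to them, and where a whole thing is asked for, a point or a joint stands for the part that bears it (a point fixed in the world has none). Each returns a list of dicts, best first, with "conf" (0 to 1); they miss things now and then, are a little off and sometimes report something else, mostly with a low value. They report only what shows in the picture. A call takes as long as a camera call. They do not tell look-alikes from the thing itself.
- search_frame(picture, thing): "at" ([column, row] in pixels, amid what is visible of it).
- masks_of(picture, thing): "region" (480x640 bool, what is visible of it) and "at" ([column, row] in pixels, amid what is visible of it).
The state is a dict: "time": time; "qpos": joint angles; "qd": joint speeds; "tau": joint torques, N m; "tool_pos": TCP position; "eef_rot": TCP orientation; "ft_force": force on the tool from outside, world axes, zero at the start; "ft_torque": the same for the moment, N m; "opening": opening from 0.0 (shut) to 1.0 (fully open).
Only numpy, scipy, OpenCV 4.12 (cv2) and the standard library are available. Lean on these libraries where they do the work, as an engineer would, in place of code of your own. Each camera call takes 0.05 s, during which the arm holds its last target. There are 200 camera calls.

## Working session

There is one attempt and no reset: what is moved stays moved. The work goes in short steps, Python scripts to look and compute and a tool call to move; the robot and the scene stay as the last step left them, time stands still between calls to the robot, and variables do not carry over. Pictures are saved under pics/ and viewed, about 8 in all and at most 12, crops included, and the job is handed in when it is done.

Besides the shell and the picture viewer there is one more tool, called after "Emit:" as name([rows], argument=value, ...), one row to a line, values as JSON. servo_tool: Moves the arm, as the interface text tells. Its arguments: {"type":"object","properties":{"steps":{"type":"array"}},"required":["steps"]}

```bash
mkdir -p pics
cat > h.py <<'E'
from station import *
import numpy as np, cv2
from scipy.spatial.transform import Rotation as R
def cam(p):
    a=np.array(p["attitude"],float)
    M=a if a.shape==(3,3) else R.from_quat(a).as_matrix()
    return np.array(p["origin"]),M,np.array(p["K"])
def px2w(p,uv,z):
    o,M,K=cam(p); d=np.linalg.inv(K)@[uv[0],uv[1],1]; d=M@(d*[1,-1,-1])
    return o+d*(z-o[2])/d[2]
def w2px(p,X):
    o,M,K=cam(p); c=(M.T@(np.array(X)-o))*[1,-1,-1]; u=K@c; return u[:2]/u[2]
E
python3 - <<'E'
from h import *
s=get_state(); print({k:np.round(v,3).tolist() for k,v in s.items()})
for n in ("top","side"):
    p=get_image(n); print(n,{k:(np.round(v,3).tolist() if k!="image" else 0) for k,v in p.items() if k not in("image",)} if True else 0) if not any(isinstance(v,str) for v in p.values()) else print({k:v for k,v in p.items() if k!="image"})
    cv2.imwrite(f"pics/{n}0.png",p["image"])
    for t in ("cart_mid","cart_fin","gate","tray","chamber","flap","drive","bell_mid","mallet_mid","puller_mid","lid_mid","jar_mid"):
        print(t,[(np.round(d["at"]).tolist(),round(d["conf"],2)) for d in search_frame(p,t)[:4]])
E
```

```text
{'time': 0.0, 'qpos': [-1.395, 0.3, 1.522, 0.0, 1.321, -0.067], 'qd': [0.001, 0.0, 0.0, -0.002, 0.001, -0.002], 'tau': [0.002, -53.181, -35.274, 0.071, 0.024, -0.0], 'tool_pos': [0.132, -0.534, 0.302], 'eef_rot': [-0.557, 0.436, -0.435, 0.557], 'ft_force': [-0.498, 0.582, 0.362], 'ft_torque': [0.034, 0.037, -0.045], 'opening': 0.999}
top {'K': [[588.611, 0.0, 316.144], [0.0, 588.611, 237.471], [0.0, 0.0, 1.0]], 'origin': [0.383, 0.086, 1.683], 'attitude': [0.041, -0.043, -0.703, 0.708], 'shot': 1}
cart_mid [([242.0, 232.0], 0.97), ([156.0, 260.0], 0.85), ([259.0, 309.0], 0.68), ([327.0, 194.0], 0.65)]
cart_fin [([239.0, 229.0], 0.94), ([198.0, 238.0], 0.79), ([156.0, 258.0], 0.7), ([259.0, 309.0], 0.68)]
gate [([377.0, 226.0], 0.89)]
tray [([379.0, 227.0], 0.92)]
chamber [([377.0, 221.0], 0.92)]
flap []
drive [([384.0, 183.0], 0.6)]
bell_mid [([274.0, 262.0], 0.86)]
mallet_mid [([454.0, 286.0], 0.62)]
puller_mid [([474.0, 210.0], 0.96)]
lid_mid [([276.0, 168.0], 0.93), ([379.0, 224.0], 0.48)]
jar_mid [([205.0, 296.0], 0.62)]
side {'K': [[588.45, 0.0, 315.552], [0.0, 588.45, 238.298], [0.0, 0.0, 1.0]], 'origin': [0.516, 0.959, 1.033], 'attitude': [-0.012, 0.366, 0.93, -0.039], 'shot': 2}
cart_mid [([410.0, 325.0], 0.88), ([300.0, 339.0], 0.85), ([302.0, 392.0], 0.73), ([268.0, 247.0], 0.71)]
cart_fin [([330.0, 454.0], 0.78), ([306.0, 337.0], 0.69), ([264.0, 246.0], 0.65), ([303.0, 392.0], 0.63)]
gate [([305.0, 207.0], 0.57), ([304.0, 337.0], 0.25)]
tray [([302.0, 205.0], 0.7)]
chamber [([301.0, 204.0], 0.73), ([346.0, 306.0], 0.19)]
flap [([262.0, 202.0], 0.62)]
drive [([262.0, 201.0], 0.56)]
bell_mid [([349.0, 308.0], 0.75)]
mallet_mid [([376.0, 158.0], 0.75)]
puller_mid [([299.0, 138.0], 0.78)]
lid_mid [([220.0, 298.0], 0.62), ([348.0, 307.0], 0.31)]
jar_mid [([391.0, 380.0], 0.75)]
```

Run:
```python
from h import *
print(R.from_quat(get_state()["eef_rot"]).as_matrix().round(3))
t=cv2.imread("pics/top0.png"); s=cv2.imread("pics/side0.png")
cv2.imwrite("pics/top0c.png",cv2.resize(t[130:340,130:500-40+60],None,fx=2.1,fy=2.1,interpolation=3))
cv2.imwrite("pics/side0c.png",cv2.resize(s[110:480,190:480],None,fx=1.6,fy=1.6,interpolation=3))
```

```text
[[ 0.24  -0.     0.971]
 [-0.971  0.     0.24 ]
 [-0.    -1.     0.   ]]
```

View pics/top0c.png

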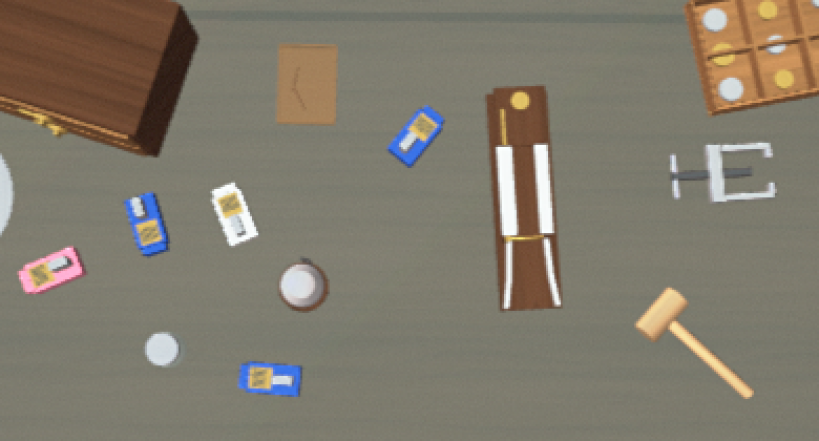

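View pics/side0c.png

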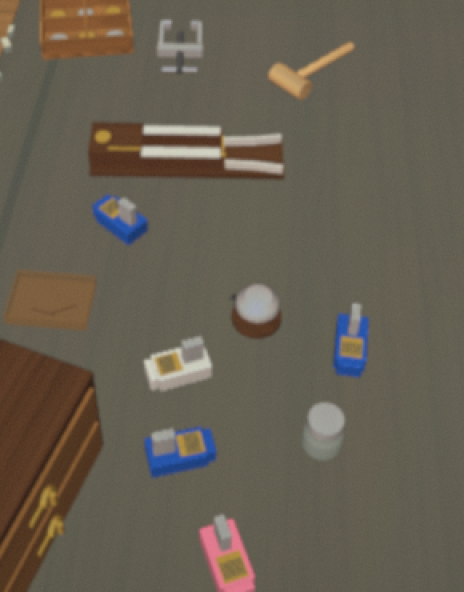

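Candidates in top image: white/silver (241,232), blue (199,237), blue (328,195), blue (259,310), pink (155,259). The bare metal one is (241,232): fin toward image-bottom, nose up. The player is at (378,225), with its mouth at the bottom and hood at the top. Close crop next.

Run:
```python
from h import *
t=cv2.imread("pics/top0.png"); s=cv2.imread("pics/side0.png")
a=cv2.resize(t[208:258,215:265],None,fx=8,fy=8,interpolation=2); b=cv2.resize(t[168:280,355:405],None,fx=5.3,fy=5.3,interpolation=2)
c=np.zeros((594,800,3),np.uint8); c[:400,:400]=a; c[:b.shape[0],420:420+b.shape[1]]=b[:594,:]
cv2.imwrite("pics/close.png",c)
p=get_image("top")
for th in("cart_mid","cart_fin"):
    for d in masks_of(p,th)[:1]:
        r=d["region"]; n=cv2.findNonZero(r.astype(np.uint8)); print(th,d["at"],r.sum(),cv2.minAreaRect(n))
for n,uv,z in [("cart",(241.4,231.9),.026),("mouth L",(371,277),.008)]: print(n,px2w(p,uv,z).round(4))
```

```text
cart_mid [198.3, 235.8] 423 ((200.11923217773438, 236.6038360595703), (28.767499923706055, 15.34851360321045), 74.74488067626953)
cart_fin [329.0, 194.1] 381 ((328.4501953125, 193.95474243164062), (14.32792854309082, 28.790393829345703), 42.27368927001953)
cart [0.5955 0.2935 0.026 ]
mouth L [ 0.4714 -0.0755  0.008 ]
```

View pics/close.png

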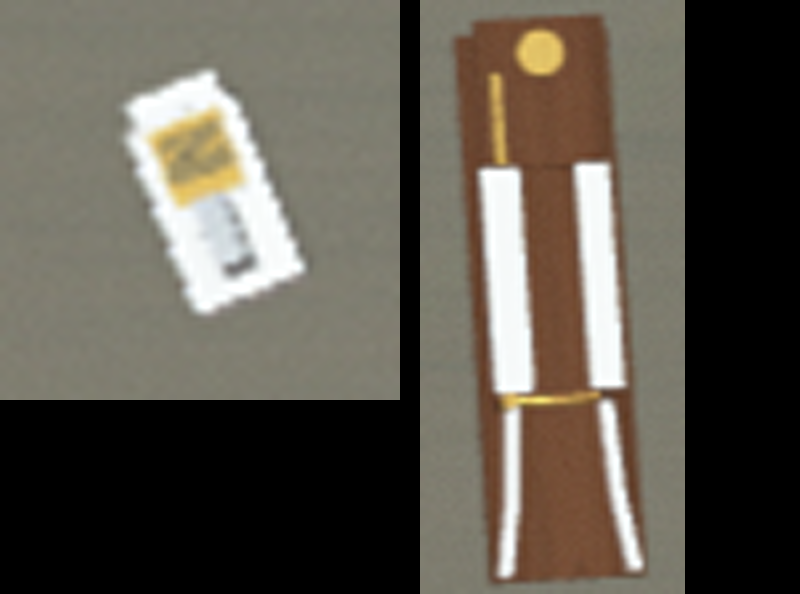

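```bash
cat > m.py <<'E'
from h import *
from scipy.optimize import least_squares, minimize
def prep(p,k=4):
    return cv2.resize(p["image"],None,fx=k,fy=k,interpolation=2)
def white(p,c,w,k=4):
    im=prep(p,k); m=(im.min(2)>175).astype(np.uint8)
    n,l,st,ce=cv2.connectedComponentsWithStats(m); out=[]
    for i in range(1,n):
        ctr=(ce[i]+.5)/k-.5
        if st[i,4]>30*k*k and abs(ctr-c).max()<w:
            r=cv2.minAreaRect(cv2.findNonZero((l==i).astype(np.uint8)))
            out.append(((cv2.boxPoints(r)+.5)/k-.5, ctr, (l==i)))
    return out
E
python3 - <<'E'
from m import *
for n,c in (("top",(378,225)),("side",(305,207))):
    p=get_image(n)
    print(n)
    for b,ctr,_ in white(p,c,70):
        for z in (.04,.022):
            if n=="top" or z: print(ctr.round(1),z,px2w(p,ctr,z)[:2].round(4),[px2w(p,q,z)[:2].round(4).tolist() for q in b])
    hsv=cv2.cvtColor(p["image"],cv2.COLOR_BGR2HSV)
    cc=(241,232) if n=="top" else (300,339)
    x0,y0=cc[0]-40,cc[1]-40; sub=cv2.resize(p["image"][y0:y0+80,x0:x0+80],None,fx=8,fy=8,interpolation=2).astype(int)
    bg=np.median(sub.reshape(-1,3),0); m=(np.abs(sub-bg).max(2)>38).astype(np.uint8)
    nn,l,st,ce=cv2.connectedComponentsWithStats(m); i=l[320,320]; m=l==i
    print("cart area px",m.sum()/64)
    np.savez(f"cart_{n}.npz",m=m,x0=x0,y0=y0);
E
cat > fit.py <<'E'
from m import *
def hull(P): return cv2.convexHull(P.astype(np.float32))
def model(x,y,a):
    c,s=np.cos(a),np.sin(a)
    def box(x0,x1,h,z0,z1): 
        return [(x+c*u-s*v,y+s*u+c*v,z) for u in(x0,x1) for v in(-h,h) for z in(z0,z1)]
    return [box(-.04,.03,.02,0,.026),box(.03,.04,.016,0,.026),box(-.033,-.007,.006,.026,.06)]
def cost(q,views):
    e=0
    for p,m,x0,y0 in views:
        r=np.zeros(m.shape,np.uint8)
        for b in model(*q):
            uv=np.array([w2px(p,X) for X in b]); uv=(uv-[x0,y0]+.5)*8-.5
            cv2.fillConvexPoly(r,hull(uv).round().astype(np.int32),1)
        e+=(r.astype(bool)^m).sum()/64
    return e
E
python3 - <<'E'
from fit import *
vs=[]
for n in("top","side"):
    p=get_image(n); d=np.load(f"cart_{n}.npz"); vs.append((p,d["m"],int(d["x0"]),int(d["y0"])))
for v in ([vs[0]],[vs[1]],vs):
    best=min((minimize(cost,[.5955,.2935,a],args=(v,),method="Nelder-Mead",options=dict(initial_simplex=[[.5955,.2935,a],[.6055,.2935,a],[.5955,.3035,a],[.5955,.2935,a+.2]],xatol=1e-4,fatol=.1)) for a in(.2,.4)),key=lambda r:r.fun)
    print(best.x.round(4),best.fun)
E
```

```text
top
[324.  196.6] 0.04 [0.6965 0.0599] [[0.6899, 0.0725], [0.7102, 0.0561], [0.703, 0.0476], [0.6828, 0.064]]
[324.  196.6] 0.022 [0.6999 0.0596] [[0.6933, 0.0724], [0.7137, 0.0558], [0.7065, 0.0472], [0.6861, 0.0637]]
[388.4 219.4] 0.04 [ 0.6323 -0.1222] [[0.6923, -0.1093], [0.6938, -0.1273], [0.5732, -0.1352], [0.5717, -0.1173]]
[388.4 219.4] 0.022 [ 0.6351 -0.1245] [[0.6957, -0.1115], [0.6972, -0.1297], [0.5752, -0.1376], [0.5738, -0.1196]]
[371.  220.5] 0.04 [ 0.6291 -0.0729] [[0.6891, -0.0585], [0.6907, -0.0796], [0.5699, -0.0873], [0.5683, -0.0664]]
[371.  220.5] 0.022 [ 0.6318 -0.0747] [[0.6924, -0.0601], [0.6941, -0.0814], [0.572, -0.0892], [0.5703, -0.068]]
[392.  259.1] 0.04 [ 0.5202 -0.1315] [[0.5636, -0.1193], [0.5653, -0.1286], [0.4766, -0.1438], [0.4749, -0.1346]]
[392.  259.1] 0.022 [ 0.5217 -0.1338] [[0.5656, -0.1215], [0.5673, -0.1309], [0.4776, -0.1463], [0.4759, -0.137]]
[371.7 260.5] 0.04 [ 0.5158 -0.0745] [[0.4722, -0.0684], [0.5607, -0.0719], [0.5604, -0.0806], [0.4719, -0.0771]]
[371.7 260.5] 0.022 [ 0.5173 -0.0763] [[0.4731, -0.0701], [0.5626, -0.0736], [0.5624, -0.0825], [0.4729, -0.0789]]
cart area px 398.640625
side
[303.  190.8] 0.04 [ 0.6295 -0.1245] [[0.6858, -0.1147], [0.6872, -0.1271], [0.5716, -0.1346], [0.5708, -0.1222]]
[303.  190.8] 0.022 [ 0.6316 -0.1441] [[0.6889, -0.1342], [0.6903, -0.1468], [0.5726, -0.1544], [0.5718, -0.1417]]
[302.3 204.6] 0.04 [ 0.6263 -0.0748] [[0.6826, -0.0637], [0.6844, -0.0793], [0.5682, -0.0863], [0.5673, -0.0707]]
[302.3 204.6] 0.022 [ 0.6283 -0.0935] [[0.6856, -0.0823], [0.6874, -0.0981], [0.5691, -0.1053], [0.5683, -0.0894]]
cart area px 840.3125
[0.5987 0.297  0.3976] 40.234375
[0.5946 0.2919 0.3831] 155.5
[0.5949 0.2927 0.3767] 279.515625
```

The model fit puts the cartridge at about (0.597, 0.294), yaw 0.385 rad. The gate is at (0.567, -0.103), yaw 0.066 rad, and both agree with the given sizes. Moving above the fin.

Emit:
servo_tool([
  [-46, 0, 42, 0, 0, 0, 1],
  [-46, 0, 42, 0, 0, 0, 1],
  [-46, 0, 42, 0, 0, 0, 1],
  [-46, 0, 42, 0, 0, 0, 1],
  [-46, 0, 42, 0, 0, 0, 1],
])

```text
time: 2.28
tool_pos: [0.2808, -0.2585, 0.3019]
eef_rot: [-0.555, 0.437, -0.438, 0.556]
ft_force: [1.2, -0.5, -0.0]
opening: 0.999
```

Emit:
servo_tool([
  [-46, 0, 42, 0, 0, 0, 1],
  [-46, 0, 42, 0, 0, 0, 1],
  [-46, 0, 42, 0, 0, 0, 1],
  [-46, 0, 42, 0, 0, 0, 1],
  [-46, 0, 42, 0, 0, 0, 1],
])

```text
time: 2.9
tool_pos: [0.4298, 0.0167, 0.3039]
eef_rot: [-0.555, 0.435, -0.44, 0.556]
ft_force: [0.5, -1.0, -0.1]
opening: 0.996
```

Emit:
servo_tool([
  [-46, 0, 42, 0, -4, 0, 1],
  [-46, 5, 42, 0, -4, 0, 1],
  [-43, 20, 42, 0, 0, 0, 1],
  [-40, 20, 42, 0, 0, 0, 1],
  [0, 0, 0, 0, 0, 0, 1],
])

```text
time: 3.52
tool_pos: [0.533, 0.2402, 0.2586]
eef_rot: [-0.586, 0.392, -0.398, 0.587]
ft_force: [-1.5, -1.3, -1.0]
opening: 1.001
```

```bash
cat > go.py <<'E'
from h import *
import sys
# usage: x y z yawdeg -> needed shift in tool axes (mm) and ay(deg)
def need(x,y,z,yaw):
    s=get_state(); M=R.from_quat(s["eef_rot"]).as_matrix()
    d=M.T@(np.array([x,y,z])-s["tool_pos"])*1000
    cur=np.degrees(np.arctan2(M[1,2],M[0,2]))
    print("t",s["time"].__round__(2),"shift",d.round(1),"ay",round(cur-yaw,2),"tilt",M[2].round(4),"F",np.round(s["ft_force"],1),"pos",np.round(s["tool_pos"],4))
if __name__=="__main__": need(*map(float,sys.argv[1:]))
E
python3 go.py .5785 .287 .22 22.1
```

```text
t 3.52 shift [-26.5  38.8  59.5] ay -0.05 tilt [ 0.0049 -1.      0.0062] F [-1.5 -1.3 -1. ] pos [0.533  0.2402 0.2586]
```

Emit:
servo_tool([
  [-13, 15, 30, -0.36, 0, 0.28, 1],
  [-13, 15, 29, 0, 0, 0, 1],
  [0, 8, 0, 0, 0, 0, 1],
])

```text
time: 3.9
tool_pos: [0.5793, 0.2863, 0.2215]
eef_rot: [-0.586, 0.395, -0.396, 0.587]
ft_force: [-0.9, -1.3, -0.4]
opening: 1.003
```

```bash
python3 go.py .5785 .287 .135 22.1
python3 - <<'E'
from h import *
p=get_image("side"); q=get_image("top"); a=p["image"][225:425,200:400]; b=q["image"][150:290,170:310]
c=np.zeros((560,800,3),np.uint8); c[:400,:400]=cv2.resize(a,(400,400),interpolation=2); c[:400,400:]=cv2.resize(b,(400,400),interpolation=2)
cv2.imwrite("pics/near.png",c[:400])
s=get_state();M=R.from_quat(s["eef_rot"]).as_matrix()
print(w2px(p,s["tool_pos"]+M@[0,.097,0]),w2px(p,[.5785,.287,.06]))
E
```

```text
t 3.9 shift [-1.  86.5 -0.7] ay -0.08 tilt [ 3.0e-04 -1.0e+00  1.9e-03] F [-0.9 -1.3 -0.4] pos [0.5793 0.2863 0.2215]
[308.59050947 303.87669236] [308.66095504 324.06579801]
```

View pics/near.png

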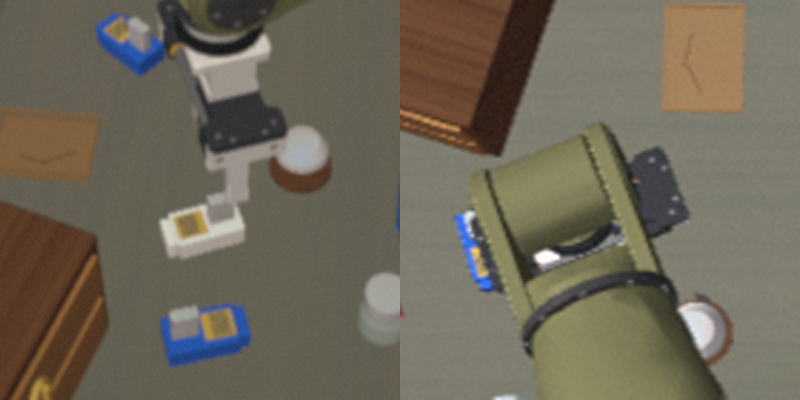

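Emit:
servo_tool([
  [-1, 40, -1, 0, 0, 0, 1],
  [0, 38, 0, 0, 0, 0, 1],
  [0, 6, 0, 0, 0, 0, 1],
  [0, 1, 0, 0, 0, 0, 1],
])

```text
time: 4.5
tool_pos: [0.5775, 0.283, 0.1411]
eef_rot: [-0.583, 0.395, -0.398, 0.588]
ft_force: [0.5, 1.0, 0.2]
opening: 0.996
```

```bash
python3 go.py .5785 .287 .135 22.1
```

```text
t 4.5 shift [-3.4  6.2  2.3] ay -0.26 tilt [ 5.0e-04 -1.0e+00  7.9e-03] F [0.5 1.  0.2] pos [0.5775 0.283  0.1411]
```

Emit:
servo_tool([
  [-3.4, 6, 2.3, -0.45, -0.2, 0, 1],
  [0, 0, 0, 0, 0, 0, 1],
])

```text
time: 4.75
tool_pos: [0.5792, 0.2873, 0.1378]
eef_rot: [-0.586, 0.394, -0.396, 0.587]
ft_force: [-0.4, 0.6, -0.1]
opening: 0.999
```

```bash
python3 go.py .5785 .287 .135 22.1
```

```text
t 4.75 shift [ 0.   2.8 -0.8] ay -0.06 tilt [ 5.0e-04 -1.0e+00  3.2e-03] F [-0.4  0.6 -0.1] pos [0.5792 0.2873 0.1378]
```

Emit:
servo_tool([
  [0, 3, -0.5, -0.2, 0, 0, 1],
  [0, 0, 0, 0, 0, 0, -1],
  [0, 0, 0, 0, 0, 0, -1],
  [0, 0, 0, 0, 0, 0, -1],
  [0, 0, 0, 0, 0, 0, -1],
])

```text
time: 5.38
tool_pos: [0.579, 0.2873, 0.1357]
eef_rot: [-0.586, 0.395, -0.395, 0.587]
ft_force: [-0.6, -0.0, -0.3]
opening: 0.613
```

Emit:
servo_tool([
  [0, 0, 0, 0, 0, 0, -1],
  [0, 0, 0, 0, 0, 0, -1],
])

```text
time: 5.62
tool_pos: [0.579, 0.2873, 0.1357]
eef_rot: [-0.586, 0.395, -0.395, 0.587]
ft_force: [-0.2, 0.4, -0.2]
opening: 0.399
```

```bash
python3 go.py .5785 .287 .3 22.1
```

```text
t 5.62 shift [   0.2 -164.3   -0.4] ay -0.05 tilt [ 4.e-04 -1.e+00  9.e-04] F [-0.2  0.4 -0.2] pos [0.579  0.2873 0.1357]
```

Fingers still closing (0.086 per row); fin should stop them at about 0.13.

Emit:
servo_tool([
  [0, 0, 0, 0, 0, 0, -1],
  [0, 0, 0, 0, 0, 0, -1],
  [0, 0, 0, 0, 0, 0, -1],
  [0, 0, 0, 0, 0, 0, -1],
  [0, 0, 0, 0, 0, 0, -1],
])

```text
time: 6.25
tool_pos: [0.5789, 0.2872, 0.1356]
eef_rot: [-0.586, 0.395, -0.395, 0.586]
ft_force: [-0.1, -0.1, -1.5]
opening: 0.122
```

Emit:
servo_tool([
  [0, -40, 0, 0, 0, 0, -1],
  [0, -40, 0, 0, 0, 0, -1],
  [0, 0, 0, 0, 0, 0, -1],
])

```text
time: 6.62
tool_pos: [0.5782, 0.287, 0.2153]
eef_rot: [0.588, -0.396, 0.395, -0.585]
ft_force: [-0.1, 0.5, -4.4]
opening: 0.126
```

```bash
python3 - <<'E'
from h import *
p=get_image("side"); a=p["image"][225:375,215:415]
cv2.imwrite("pics/lift.png",cv2.resize(a,(800,600),interpolation=2))
E
python3 go.py .4836 -.1082 .2200 3.8
```

```text
t 6.67 shift [ 330.8   -5.1 -235.4] ay 18.25 tilt [ 6.0e-04 -1.0e+00 -7.3e-03] F [ 0.1  0.3 -5. ] pos [0.5776 0.2867 0.213 ]
```

View pics/lift.png

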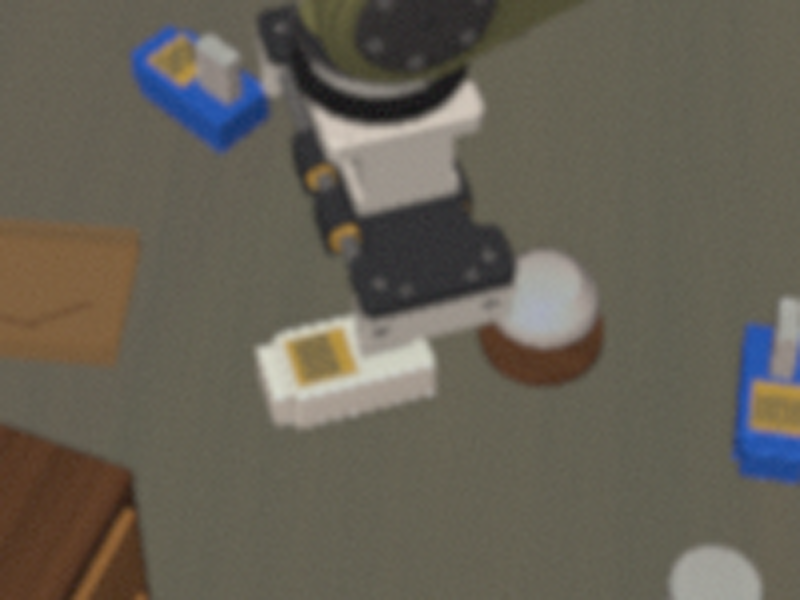

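Held level. Carrying over to the tray, above it first.

Emit:
servo_tool([
  [0, -40, 0, 0.4, 0, 0, -1],
  [48, -10, -36, 0, 3, 0, -1],
  [48, 0, -34, 0, 4, 0, -1],
  [48, 0, -30, 0, 4, 0, -1],
  [48, 0, -28, 0, 4, 0, -1],
])

```text
time: 7.3
tool_pos: [0.5068, 0.0621, 0.2531]
eef_rot: [0.534, -0.472, 0.466, -0.524]
ft_force: [1.2, 0.3, -3.3]
opening: 0.129
```

```bash
python3 go.py .4995 -.1072 .23 3.8
```

```text
t 7.3 shift [167.1  24.  -27.2] ay 3.09 tilt [ 0.0031 -0.9999 -0.0159] F [ 1.2  0.3 -3.3] pos [0.5068 0.0621 0.2531]
```

Emit:
servo_tool([
  [50, 0, -8, 0.9, 1.5, 0.2, -1],
  [50, 0, -8, 0, 1.5, 0, -1],
  [50, 8, -8, 0, 0, 0, -1],
  [17, 10, -3, 0, 0, 0, -1],
  [0, 0, 0, 0, 0, 0, -1],
])

```text
time: 7.92
tool_pos: [0.4899, -0.1135, 0.2255]
eef_rot: [0.517, -0.489, 0.48, -0.513]
ft_force: [-0.2, -0.4, -4.3]
opening: 0.123
```

```bash
python3 go.py .4995 -.1072 .19 3.8
```

```text
t 7.92 shift [-5.6 35.4 10.5] ay -0.29 tilt [-0.004  -0.9999 -0.0129] F [-0.2 -0.4 -4.3] pos [ 0.4899 -0.1135  0.2255]
```

Emit:
servo_tool([
  [-5.6, 16, 10.5, 0.75, -0.3, -0.25, -1],
  [0, 16, 0, 0, 0, 0, -1],
  [0, 0, 0, 0, 0, 0, -1],
])

```text
time: 8.3
tool_pos: [0.4997, -0.1044, 0.1907]
eef_rot: [0.517, -0.483, 0.482, -0.517]
ft_force: [0.0, -0.3, -3.3]
opening: 0.124
```

```bash
python3 go.py .4995 -.1072 .19 3.8
python3 - <<'E'
from h import *
p=get_image("side"); q=get_image("top"); a=p["image"][120:270,220:420]; b=q["image"][160:310,320:450]
cv2.imwrite("pics/over.png",np.hstack([cv2.resize(a,(450,338),interpolation=2),cv2.resize(b,(293,338),interpolation=2)]))
E
```

```text
t 8.3 shift [ 2.8  0.7 -0.4] ay 0.15 tilt [-0.0011 -1.     -0.0026] F [ 0.  -0.3 -3.3] pos [ 0.4997 -0.1044  0.1907]
```

View pics/over.png

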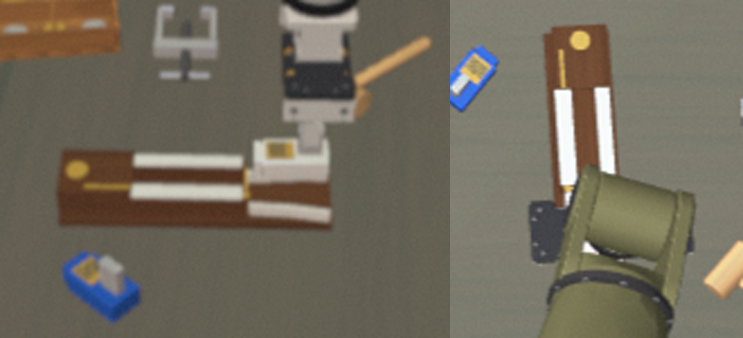

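Emit:
servo_tool([
  [2.8, 15, -2, 0.15, 0.15, 0, -1],
  [0, 15, 0, 0, 0, 0, -1],
  [0, 8, 0, 0, 0, 0, -1],
  [0, 0, 0, 0, 0, 0, -1],
])

```text
time: 8.9
tool_pos: [0.4983, -0.1081, 0.152]
eef_rot: [-0.515, 0.483, -0.484, 0.517]
ft_force: [0.5, 0.2, -3.4]
opening: 0.126
```

```bash
python3 go.py .4988 -.1072 .1437 3.8
```

```text
t 8.9 shift [-0.8  8.3  0.5] ay -0.05 tilt [ 0.     -1.      0.0033] F [ 0.5  0.2 -3.4] pos [ 0.4983 -0.1081  0.152 ]
```

Emit:
servo_tool([
  [-0.8, 5, 0, -0.2, 0, 0, -1],
  [0, 3, 0, 0, 0, 0, -1],
  [0, 0, 0, 0, 0, 0, -1],
])

```text
time: 9.28
tool_pos: [0.4985, -0.1073, 0.144]
eef_rot: [-0.516, 0.483, -0.484, 0.516]
ft_force: [0.7, 0.5, -3.3]
opening: 0.127
```

```bash
python3 go.py .4988 -.1072 .1437 3.8
```

```text
t 9.28 shift [-0.1  0.3  0.3] ay -0.05 tilt [ 3.e-04 -1.e+00  4.e-04] F [ 0.7  0.5 -3.3] pos [ 0.4985 -0.1073  0.144 ]
```

Emit:
servo_tool([
  [0, 1, 0, 0, 0, 0, -1],
  [0, 0, 0, 0, 0, 0, -1],
])

```text
time: 9.52
tool_pos: [0.4989, -0.1073, 0.1437]
eef_rot: [-0.516, 0.483, -0.484, 0.516]
ft_force: [0.4, -0.1, -4.1]
opening: 0.122
```

Emit:
servo_tool([
  [0, 0.7, 0, 0, 0, 0, -1],
  [0, 0, 0, 0, 0, 0, -1],
])

```text
time: 9.78
tool_pos: [0.499, -0.1073, 0.1436]
eef_rot: [-0.516, 0.483, -0.484, 0.517]
ft_force: [-0.6, 0.3, -2.1]
opening: 0.124
```

Emit:
servo_tool([
  [0, 1.5, 0, 0, 0, 0, -1],
  [0, 1, 0, 0, 0, 0, -1],
  [0, 0, 0, 0, 0, 0, -1],
])

```text
time: 10.15
tool_pos: [0.4992, -0.1073, 0.1436]
eef_rot: [-0.516, 0.482, -0.484, 0.517]
ft_force: [0.6, 0.9, -4.0]
opening: 0.124
```

Emit:
servo_tool([
  [0, 3, 0, 0, 0, 0, -1],
])

```text
time: 10.28
tool_pos: [0.5, -0.1073, 0.1429]
eef_rot: [-0.515, 0.482, -0.485, 0.517]
ft_force: [-11.4, 7.4, 41.1]
opening: 0.127
```

```bash
python3 go.py .4988 -.1072 .1437 3.8;python3 - <<'E'
from h import *
p=get_image("side"); a=p["image"][150:240,270:390]
for i in range(6): print(np.round(get_state()["ft_force"],2)); get_image("top") 
cv2.imwrite("pics/tray.png",cv2.resize(a,(800,600),interpolation=2))
E
```

```text
t 10.28 shift [-0.2 -0.8 -1.2] ay -0.04 tilt [ 0.0016 -1.      0.0058] F [-11.4   7.4  41.1] pos [ 0.5    -0.1073  0.1429]
[-9.59  4.45 27.82]
[-8.87  4.63 27.25]
[-7.71  5.46 28.74]
[-8.91  4.09 27.71]
[-8.66  5.38 27.73]
[-8.86  4.97 27.34]
```

View pics/tray.png

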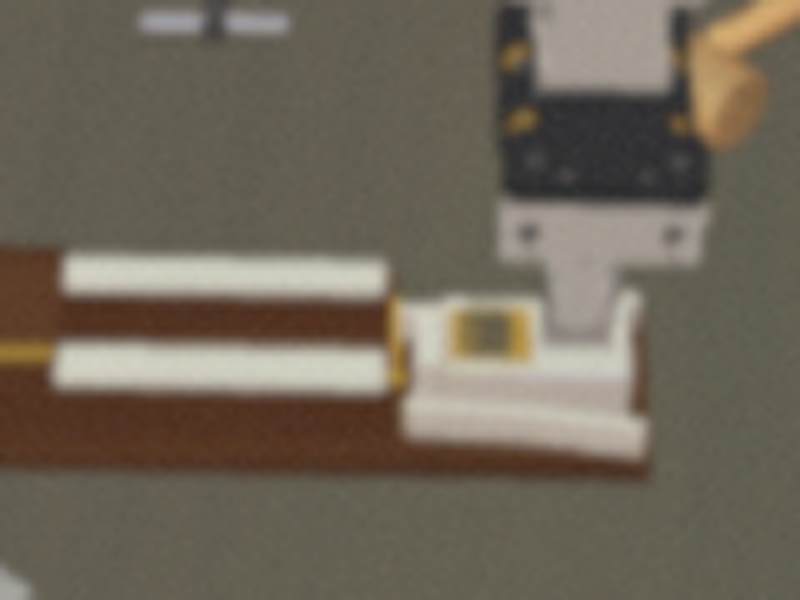

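Emit:
servo_tool([
  [0, -1.2, 0, -0.2, 0, 0, -1],
  [0, 0, 0, 0, 0, 0, -1],
])

```text
time: 10.88
tool_pos: [0.5002, -0.1072, 0.1439]
eef_rot: [-0.516, 0.482, -0.485, 0.517]
ft_force: [-0.1, -0.1, -3.5]
opening: 0.125
```

```bash
python3 go.py .4988 -.1072 .1437 3.8
```

```text
t 10.88 shift [-0.1  0.2 -1.4] ay -0.03 tilt [ 0.002  -1.      0.0033] F [-0.1 -0.1 -3.5] pos [ 0.5002 -0.1072  0.1439]
```

Emit:
servo_tool([
  [0, 0, 5, 0, 0, 0, -1],
  [0, 0, 7, 0, 0, 0, -1],
  [0, 0, 8, 0, 0, 0, -1],
])

```text
time: 11.25
tool_pos: [0.5195, -0.1062, 0.1433]
eef_rot: [0.517, -0.484, 0.483, -0.515]
ft_force: [-11.6, -1.9, 10.3]
opening: 0.123
```

```bash
python3 go.py .5300 -.1052 .1440 3.8
```

```text
t 11.25 shift [-0.3 -0.8 10.5] ay -0.03 tilt [ 0.0013 -1.     -0.0029] F [-11.6  -1.9  10.3] pos [ 0.5195 -0.1062  0.1433]
```

Emit:
servo_tool([
  [0, -0.8, 8, 0.1, 0, 0, -1],
  [0, -0.2, 8, 0, 0, 0, -1],
  [0, -0.2, 8, 0, 0, 0, -1],
])

```text
time: 11.62
tool_pos: [0.5442, -0.1054, 0.1434]
eef_rot: [0.518, -0.484, 0.483, -0.514]
ft_force: [-4.4, -3.7, 2.0]
opening: 0.121
```

```bash
python3 go.py .5500 -.1038 .1440 3.8
```

```text
t 11.62 shift [-1.2 -0.6  5.9] ay -0.05 tilt [ 0.0021 -1.     -0.0054] F [-4.4 -3.7  2. ] pos [ 0.5442 -0.1054  0.1434]
```

Emit:
servo_tool([
  [-1, -0.6, 8, 0.3, 0, 0, -1],
  [-0.3, -0.2, 8, 0, 0, 0, -1],
  [-0.3, -0.2, 8, 0, 0, 0, -1],
])

```text
time: 12.0
tool_pos: [0.5697, -0.1023, 0.1436]
eef_rot: [0.517, -0.483, 0.484, -0.515]
ft_force: [0.0, -1.4, -3.4]
opening: 0.125
```

```bash
python3 go.py .5700 -.1025 .1440 3.8
```

```text
t 12.0 shift [ 0.2 -0.4  0.3] ay -0.07 tilt [ 2.2e-03 -1.0e+00 -8.0e-04] F [ 0.  -1.4 -3.4] pos [ 0.5697 -0.1023  0.1436]
```

Emit:
servo_tool([
  [0, -0.2, 8, 0, 0, 0, -1],
  [0, 0, 8, 0, 0, 0, -1],
  [0, 0, 8, 0, 0, 0, -1],
  [0, 0, 8, 0, 0, 0, -1],
])

```text
time: 12.5
tool_pos: [0.6038, -0.1003, 0.1436]
eef_rot: [0.517, -0.483, 0.484, -0.515]
ft_force: [-1.2, -2.7, -3.8]
opening: 0.127
```

```bash
python3 go.py .6200 -.0992 .1440 3.8
```

```text
t 12.5 shift [-0.  -0.5 16.2] ay -0.06 tilt [ 0.0027 -1.     -0.0012] F [-1.2 -2.7 -3.8] pos [ 0.6038 -0.1003  0.1436]
```

Emit:
servo_tool([
  [0, -0.2, 8, 0, 0, 0, -1],
  [0, 0, 8, 0, 0, 0, -1],
  [0, 0, 6, 0, 0, 0, -1],
])

```text
time: 12.88
tool_pos: [0.6274, -0.0987, 0.1436]
eef_rot: [0.517, -0.483, 0.484, -0.515]
ft_force: [-2.3, -2.9, -3.3]
opening: 0.128
```

```bash
python3 go.py .6350 -.0982 .1440 3.8; python3 -c "
from h import *
print([np.round(get_state()['ft_force'],1).tolist() for i in range(3) if get_image('top')])"
```

```text
t 12.88 shift [-0.  -0.4  7.6] ay -0.05 tilt [ 0.0027 -1.     -0.0013] F [-2.3 -2.9 -3.3] pos [ 0.6274 -0.0987  0.1436]
[[2.3, -3.4, -4.1], [2.0, -3.0, -5.0], [1.6, -3.0, -3.2]]
```

Emit:
servo_tool([
  [0, 0, 3, 0, 0, 0, -1],
  [0, 0, 3, 0, 0, 0, -1],
  [0, 0, 2, 0, 0, 0, -1],
])

```text
time: 13.4
tool_pos: [0.6352, -0.0982, 0.1437]
eef_rot: [0.517, -0.483, 0.484, -0.515]
ft_force: [-1.1, -2.8, -4.2]
opening: 0.125
```

Emit:
servo_tool([
  [0, 0, 2, 0, 0, 0, -1],
  [0, 0, 1.5, 0, 0, 0, -1],
])

```text
time: 13.65
tool_pos: [0.6389, -0.0979, 0.1437]
eef_rot: [0.517, -0.483, 0.484, -0.515]
ft_force: [-1.9, -2.0, -3.0]
opening: 0.125
```

Emit:
servo_tool([
  [0, 0, 2, 0, 0, 0, -1],
])

```text
time: 13.78
tool_pos: [0.641, -0.0978, 0.1436]
eef_rot: [0.517, -0.483, 0.484, -0.515]
ft_force: [-1.5, -4.4, -3.8]
opening: 0.127
```

Baseline Fx while sliding is about -1.5. Continuing in 2 mm steps.

Emit:
servo_tool([
  [0, 0, 2, 0, 0, 0, -1],
])

```text
time: 13.9
tool_pos: [0.6431, -0.0976, 0.1436]
eef_rot: [0.517, -0.483, 0.484, -0.515]
ft_force: [-0.3, -3.1, -2.5]
opening: 0.126
```

Emit:
servo_tool([
  [0, 0, 2, 0, 0, 0, -1],
])

```text
time: 14.02
tool_pos: [0.6453, -0.0975, 0.1436]
eef_rot: [0.517, -0.483, 0.484, -0.515]
ft_force: [-1.3, -2.5, -4.2]
opening: 0.124
```

Emit:
servo_tool([
  [0, 0, 1.5, 0, 0, 0, -1],
])

```text
time: 14.15
tool_pos: [0.6469, -0.0974, 0.1436]
eef_rot: [0.517, -0.483, 0.484, -0.515]
ft_force: [-1.5, -2.5, -4.0]
opening: 0.122
```

Emit:
servo_tool([
  [0, 0, 1.5, 0, 0, 0, -1],
])

```text
time: 14.28
tool_pos: [0.6485, -0.0972, 0.1436]
eef_rot: [0.517, -0.483, 0.484, -0.515]
ft_force: [-1.2, -2.9, -4.1]
opening: 0.126
```

Emit:
servo_tool([
  [0, 0, 1.5, 0, 0, 0, -1],
])

```text
time: 14.4
tool_pos: [0.6502, -0.097, 0.1436]
eef_rot: [0.517, -0.483, 0.484, -0.515]
ft_force: [0.0, -0.3, -3.5]
opening: 0.126
```

Emit:
servo_tool([
  [0, 0, 1.5, 0, 0, 0, -1],
])

```text
time: 14.52
tool_pos: [0.6519, -0.0966, 0.1437]
eef_rot: [0.517, -0.483, 0.484, -0.515]
ft_force: [0.0, 1.1, -2.9]
opening: 0.128
```

Run:
```python
from h import *
p=get_image("side"); a=p["image"][150:240,230:350]
print([np.round(get_state()['ft_force'],1).tolist() for i in range(3) if get_image('top')])
cv2.imwrite("pics/in.png",cv2.resize(a,(800,600),interpolation=2))
print([(w2px(p,np.array([.5674+s*.9978-.0*1,-.1027+s*.066,.034])) - [230,150])*6.67 for s in (.062,.142)])
```

```text
[[-0.5, 0.8, -3.9], [-0.6, -0.4, -4.4], [-0.4, -0.2, -4.3]]
[array([480.88135544, 331.15433035]), array([265.30002792, 328.05254548])]
```

View pics/in.png

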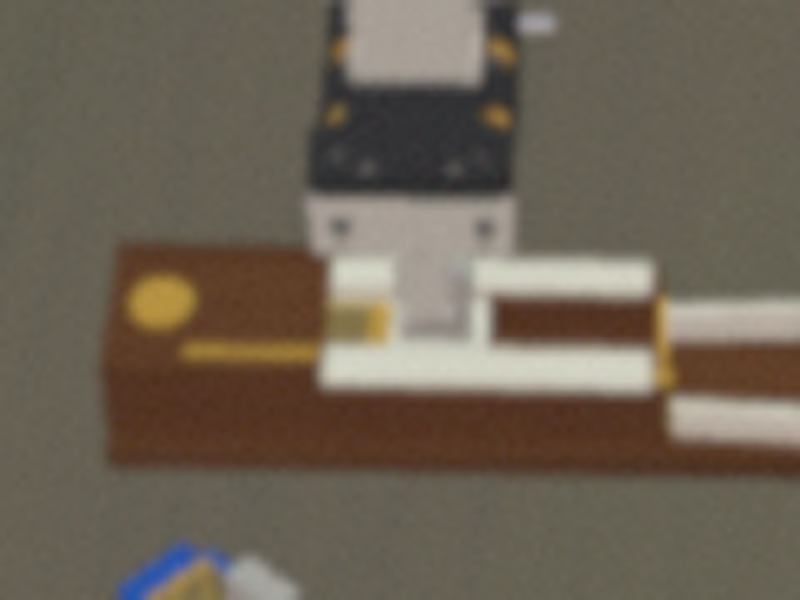

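Flap is shut (gold bar at 662,340). The tail is at about 58 mm, so the nose is at about 138–142 mm and not yet at the coupling. Feeling onward.

Emit:
servo_tool([
  [0, 0, 1.5, 0, 0, 0, -1],
])

```text
time: 14.85
tool_pos: [0.6532, -0.0966, 0.1436]
eef_rot: [0.517, -0.483, 0.484, -0.515]
ft_force: [-0.2, -0.2, -3.6]
opening: 0.126
```

Emit:
servo_tool([
  [0, 0, 1.5, 0, 0, 0, -1],
])

```text
time: 14.98
tool_pos: [0.6548, -0.0964, 0.1437]
eef_rot: [0.517, -0.483, 0.484, -0.515]
ft_force: [0.1, 0.0, -3.9]
opening: 0.124
```

Emit:
servo_tool([
  [0, 0, 1.5, 0, 0, 0, -1],
])

```text
time: 15.1
tool_pos: [0.6564, -0.0963, 0.1437]
eef_rot: [0.517, -0.483, 0.484, -0.515]
ft_force: [-0.2, -0.0, -3.9]
opening: 0.126
```

Emit:
servo_tool([
  [0, 0, 1.5, 0, 0, 0, -1],
])

```text
time: 15.22
tool_pos: [0.6581, -0.0962, 0.1436]
eef_rot: [0.517, -0.483, 0.484, -0.515]
ft_force: [-0.2, -0.4, -4.8]
opening: 0.124
```

Emit:
servo_tool([
  [0, 0, 1.5, 0, 0, 0, -1],
])

```text
time: 15.35
tool_pos: [0.6596, -0.0961, 0.1437]
eef_rot: [0.517, -0.483, 0.484, -0.515]
ft_force: [-1.7, 0.6, -3.2]
opening: 0.129
```

Emit:
servo_tool([
  [0, 0, 1.2, 0, 0, 0, -1],
])

```text
time: 15.48
tool_pos: [0.6607, -0.096, 0.1436]
eef_rot: [0.517, -0.484, 0.483, -0.515]
ft_force: [-3.9, 0.5, -1.7]
opening: 0.124
```

Contact. Stepping up gently.

Emit:
servo_tool([
  [0, 0, 1.2, 0, 0, 0, -1],
])

```text
time: 15.6
tool_pos: [0.6616, -0.096, 0.1435]
eef_rot: [0.517, -0.484, 0.483, -0.515]
ft_force: [-6.5, -0.7, 0.4]
opening: 0.123
```

Emit:
servo_tool([
  [0, 0, 1.2, 0, 0, 0, -1],
])

```text
time: 15.72
tool_pos: [0.6624, -0.096, 0.1436]
eef_rot: [0.518, -0.484, 0.482, -0.514]
ft_force: [-8.3, -0.0, 1.9]
opening: 0.128
```

Emit:
servo_tool([
  [0, 0, 1.4, 0, 0, 0, -1],
])

```text
time: 15.85
tool_pos: [0.6633, -0.096, 0.1437]
eef_rot: [0.518, -0.485, 0.482, -0.514]
ft_force: [-10.9, 0.2, 2.8]
opening: 0.127
```

Emit:
servo_tool([
  [0, 0, 1.2, 0, 0, 0, -1],
])

```text
time: 15.98
tool_pos: [0.6639, -0.096, 0.1438]
eef_rot: [0.519, -0.486, 0.481, -0.513]
ft_force: [-10.8, 0.4, 3.9]
opening: 0.121
```

Emit:
servo_tool([
  [0, 0, 0.8, 0, 0, 0, -1],
  [0, 0, 0.8, 0, 0, 0, -1],
])

```text
time: 16.23
tool_pos: [0.6643, -0.096, 0.1439]
eef_rot: [0.52, -0.487, 0.48, -0.512]
ft_force: [-10.0, -0.5, 1.2]
opening: 0.127
```

Emit:
servo_tool([
  [0, 0, 1, 0.2, 0, 0, -1],
  [0, 0, 0.8, 0.2, 0, 0, -1],
])

```text
time: 16.48
tool_pos: [0.6646, -0.0961, 0.144]
eef_rot: [0.519, -0.487, 0.48, -0.513]
ft_force: [-11.2, 0.4, 2.9]
opening: 0.129
```

Emit:
servo_tool([
  [0, 0, 0.8, 0.2, 0, 0, -1],
  [0, 0, 0.8, 0.2, 0, 0, -1],
])

```text
time: 16.73
tool_pos: [0.6646, -0.0961, 0.1439]
eef_rot: [0.519, -0.487, 0.48, -0.513]
ft_force: [-11.7, 0.6, 3.3]
opening: 0.123
```

```bash
python3 go.py .6592 -.0962 .1436 3.8
```

```text
t 16.73 shift [-0.3  0.4 -5.4] ay -0.09 tilt [-0.0013 -0.9999 -0.0128] F [-11.7   0.6   3.3] pos [ 0.6646 -0.0961  0.1439]
```

Emit:
servo_tool([
  [0, 0, -3, 0.4, 0, 0, -1],
  [0, 0, -3, 0.3, 0, -0.1, -1],
  [0, 0, -1.5, 0, 0, 0, -1],
  [0, 0, 0, 0, 0, 0, -1],
])

```text
time: 17.23
tool_pos: [0.6569, -0.0967, 0.144]
eef_rot: [0.516, -0.483, 0.484, -0.516]
ft_force: [0.1, -0.2, -2.8]
opening: 0.126
```

```bash
python3 go.py .6575 -.0963 .1436 3.8
```

```text
t 17.23 shift [-0.4  0.4  0.6] ay -0.1 tilt [ 6.e-04 -1.e+00  0.e+00] F [ 0.1 -0.2 -2.8] pos [ 0.6569 -0.0967  0.144 ]
```

Unloaded and level. Releasing.

Emit:
servo_tool([
  [0, 0.5, 0, 0, 0, 0, -1],
  [0, 0, 0, 0, 0, 0, 0.0],
  [0, 0, 0, 0, 0, 0, 0.0],
  [0, 0, 0, 0, 0, 0, 0.0],
  [0, 0, 0, 0, 0, 0, 0.0],
])

```text
time: 17.85
tool_pos: [0.6578, -0.0967, 0.1449]
eef_rot: [-0.515, 0.482, -0.485, 0.516]
ft_force: [0.1, 0.0, -0.2]
opening: 0.486
```

Emit:
servo_tool([
  [0, -10, 0, 0, 0, 0, 0],
  [0, -40, 0, 0, 0, 0, 0],
  [0, -50, 0, 0, 0, 0, 0],
  [0, -40, -40, 0, 0, 0, 0],
  [0, 0, -60, 0, 0, 0, 0],
])

```text
time: 18.48
tool_pos: [0.5571, -0.103, 0.2908]
eef_rot: [-0.516, 0.482, -0.485, 0.517]
ft_force: [-0.2, -0.7, 0.0]
opening: 0.499
```

Emit:
servo_tool([
  [0, 0, -60, 0, 0, 0, 0],
  [0, 0, -60, 0, 0, 0, 0],
  [0, 0, 0, 0, 0, 0, 0],
])

```text
time: 18.85
tool_pos: [0.4308, -0.1107, 0.293]
eef_rot: [-0.515, 0.48, -0.487, 0.517]
ft_force: [0.1, 0.0, 1.3]
opening: 0.502
```

Run:
```python
from h import *
p=get_image("side"); q=get_image("top"); print(get_state()["time"],get_state()["opening"])
a=p["image"][150:240,230:350]; b=q["image"][165:285,350:410]
cv2.imwrite("pics/end.png",np.hstack([cv2.resize(a,(540,405),interpolation=2),cv2.resize(b,(203,405),interpolation=2)]))
for n,s,y in(("tail",.067,0),("tail+",.070,0)): print([((w2px(p,[.5674+s-.066*y,-.1027+s*.066+y,.034])-[230,150])*4.5).round() ])
```

```text
18.95 0.4961889565004289
[array([315., 223.])]
[array([310., 223.])]
```

View pics/end.png

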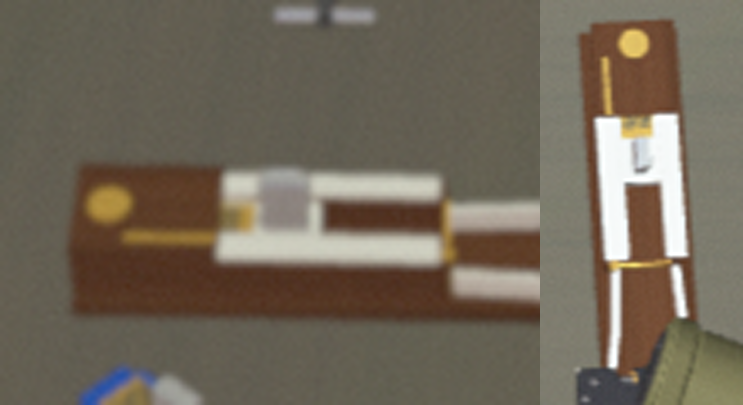

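The cartridge lies level inside, with its tail at about 63 mm (centre about 103 mm). The flap is shut at (447,230) and the arm is clear. Handing in.

```bash
python3 -c "
from station import *
print(sign_off())"
```

```text
the job is handed in; nothing more can be done
None
```

The job is handed in at about 19 s of the 58 s allowed; the sign-off gave no verdict, so the result below rests on my own measurements.

I gripped the bare-metal cartridge by its fin, set it in the tray and pushed it through the flap. The coupling met the nose with the fin about 92 mm past the doorway by arm position. I pressed at 10–12 N at the wrist for about 0.9 s, backed off until the force was zero, opened the fingers and retreated. I never read more than 11.7 N along the push, against the 18 N limit.

**Last checks:**
- **Cartridge:** it lies level, with its centre about 103–110 mm past the doorway (87–120 allowed) and nose inwards.
- **Flap and arm:** the flap is shut and the robot is clear.
- **Bystanders:** the arm kept clear of them by plan, but I did not measure their positions again at the end.

**Where readings disagreed:**
- **Position along the track:** the camera put the cartridge about 4–7 mm less deep than the arm position did. Both are within tolerance.
- **Setting down in the tray:** one step pressed the cartridge onto the tray floor with about 41 N at the wrist, which I relieved at once. The 40 N limit covers the arm or gripper body pressing on something; here the held cartridge was pressing, and the wrist limit is 120 N. I do not think it counts, but I can't confirm that.
- **Force on the coupling:** the wrist reading includes some floor friction during the press, so the true coupling force was probably somewhat lower. Even with the full 5 N of friction it would have stayed above the 4 N needed.

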